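# Fold the instrument basket's hold-down flap, then shut its cover

### The job

Get the open mesh instrument basket on the cart ready for the washer: first fold the upright blue-striped hold-down flap down flat over the forceps and cassettes, and only then swing the mesh cover shut over it. Push both gently with closed fingers: pinch nothing, lift nothing, leave the forceps and cassettes in the basket, and leave the cup, jar, vial and marker round it where they stand. Finish with flap and cover fully down and the hand clear.

Things in the scene. Friction and masses are not known exactly. Their poses are not given: they have to be found in the camera images.
- basket: Low grey mesh instrument basket, 211 x 139 mm, 45 mm high when shut, fixed to the cart top. Origin: centre of its underside; x along its long sides, y across toward the side where the cover is hinged, z up. Walls 41 mm high, inner floor at 4 mm.
- basket_lid (a joint): Angle of the mesh cover: 0 = shut (level, top at 46 mm), about 1.57 = standing straight up on the +y long side, 1.66 = its stop, leaning outward. It starts at 1.48 to 1.62. It stands where it is left above about 1.3; pushed (from its outer, +y face) further over, it sinks shut by its own weight in one to three seconds. It weighs 170 g.
- cover_hinge (a point): Mid-point of the cover's hinge line, which runs along the basket's x axis at the top of the +y wall (basket frame 1.5, 65, 42 mm).
- cover_edge (a point): Middle of the cover's free edge. The cover is a solid-feeling panel 200 mm along the hinge, 128 mm from hinge line to free edge, 2 mm thick.
- retainer (a joint): Angle of the hold-down flap: 0 = folded down level inside the basket (its stop), about 1.57 = standing straight up, 1.75 = its outer stop. It starts at 1.4 to 1.7. The hinge is stiff (about 0.06 N m of friction): the flap stays where it is pushed and must be pressed all the way down.
- flap_hinge (a point): Mid-point of the flap's hinge line, parallel to the basket's x axis just inside the -y wall (basket frame 1.5, -55, 35.5 mm). The flap folds from upright toward the cover's side (+y), so it is pushed from its outer, -y face.
- flap_edge (a point): Middle of the flap's free edge. The flap is a steel wire frame closed by five blue strips, 112 mm along the hinge, 80 mm from hinge to free edge, 4 mm thick; no opening lets a finger through. Folded down its top lies at 37.5 mm above the cart, under the shut cover.
- forceps: Steel forceps, 18 x 136 x 11 mm, loose on the basket floor; origin under the middle.
- cassette_1: White tissue cassette, 28 x 40 x 7 mm, loose on the basket floor.
- cassette_2: Cream tissue cassette, 28 x 40 x 7 mm, loose on the basket floor.
- cup: White and blue lidded specimen cup, 72 mm across, 82 mm high, loose bystander; origin at the centre of its underside.
- jar: Specimen jar with a red screw lid, 66 mm across, 84 mm high, loose bystander; origin at the centre of its underside.
- vial: Small specimen jar with a red screw lid, 46 mm across, 73 mm high, loose bystander; origin at the centre of its underside.
- marker: Marker pen with a black end, 11 x 136 x 10 mm, lying loose, bystander; origin under its middle.
Mind the look-alikes: they are no part of the job. Leave any black, red or turquoise look-alike of the cassette_2 alone.

How it is judged:
On the way, in this order (a step that is already met when the one before it is completed fails the run):
1. the hold-down flap is folded down (within 0.06 rad of level) while the cover still stands open (above 1.2 rad) (value of joint retainer below 0.06 rad and value of joint basket_lid above 1.2 rad), for 0.2 s.
2. the cover is shut (within 0.05 rad) over the folded flap (value of joint basket_lid below 0.05 rad and value of joint retainer below 0.06 rad), for 0.2 s.
At the end, for the whole second after the job is handed in: The flap is within 0.06 rad of level and the cover within 0.05 rad of shut, both at rest; forceps and cassettes lie inside the basket; cup, jar, vial and marker stand within 30 mm of where they were, upright (all of step 2 and x of forceps in the frame of basket between -0.1 and 0.103 m and y of forceps in the frame of basket between -0.065 and 0.065 m and z of each of forceps, cassette_1, cassette_2 in the frame of basket below 0.03 m and x of cassette_1 in the frame of basket between -0.1 and 0.103 m and y of cassette_1 in the frame of basket between -0.065 and 0.065 m and x of cassette_2 in the frame of basket between -0.1 and 0.103 m and y of cassette_2 in the frame of basket between -0.065 and 0.065 m and distance of each of cup, jar, vial, marker from where it was at the start of the episode below 0.03 m and angle between each of cup, jar, vial's own z axis and vertical below 0.2 rad); the robot touches nothing.
It fails at once if the cover is swung down (below 1.0 rad) while the flap is still up (above 0.15 rad) (value of joint basket_lid below 1 rad and value of joint retainer above 0.15 rad).
It fails at once if flap, cover or basket is pinched or shoved with more than 30 N (contact force between the fingers and basket above 30 N).
It fails at once if forceps or a cassette is lifted (height (world z) of any of forceps, cassette_1, cassette_2 above 0.03 m).
It fails at once if a bystander is displaced by more than 30 mm, lifted or tipped (distance of any of cup, jar, vial, marker from where it was at the start of the episode above 0.03 m or height (world z) of any of cup, jar, vial, marker above 0.02 m or angle between any of cup, jar, vial's own z axis and vertical above 0.35 rad).
It also fails if it takes over 51 s, if anything falls off the work surface, if the arm or the gripper's body presses on something with over 40 N, if the wrist force passes 120 N, or if a joint passes its speed limit or range.

### The arm

A 6-joint arm with a two-finger parallel gripper is mounted at the origin on a cart in front of the work surface, level with it; the furniture and walls round the work are solid. World frame = base frame: x ahead of the robot, y to its left, z up, the work surface at z = 0. Lengths are in m, angles in rad, forces in N, time in s.
With the tool pointing down it reaches from about 0.35 to 0.925 m from the base axis. Payload 6.4 kg.
Tool frame: the origin (TCP) lies on the centre line of the jaws, within the pads' length; the fingertips stand 19 mm ahead of it and the grasp point (between the pads) is the TCP; z points along the fingers, y is the line along which they close (so a half turn about z gives the same grasp; the last joint's range is limited). The gripper opens to 85 mm and grips with 20 to 120 N. Pads are 22 mm wide; open, the fingers measure 114 mm over their backs; the gripper's body (76 mm by 85 mm) begins 54 mm behind the grasp point. The pads swing forward as they close: fully open they stand 13 mm farther back than shut.
Start: joints at [-1.46, 0.245, 1.558, -0, 1.339, -0.174], TCP at [0.183, -0.624, 0.25] pointing down, gripper open.
Joint ranges: [-3.13, 3.13], [-1.02, 2.26], [0.13, 2.54], [-0.95, 4.09], [0.21, 2.88], [-2.74, 2.74]. Speed limits (rad/s): [2.57, 2.57, 3.14, 3.14, 3.14, 3.14].

### API

Orientations are given as a unit quaternion [w, x, y, z].
In Python, from plant import status, viewer, manip gives the robot as it stands. The module is installed in compiled form; this text tells all that it offers.
- The arm moves only by the tool drive_tool, never from a script. Its argument "steps" is a list of rows, each a list of 5 numbers: the shift along the tool's x, y, z in cm, then the turn about the tool's z in rad, then the closure, from 0 (fully open) to 1 (shut). In form: [[dx, dy, dz, roll, fingers], ...]. A call has 1 to 12 rows; each row is the pose to reach, as a shift and turn from the pose commanded when the call began, along the tool's axes at that moment; what a row does not reach only later rows make up. A row lasts 1/12 s, in which the tool goes at most 41.7 mm and 7.16 degrees, less where a joint would pass 70% of its speed; a pose out of reach is approached as far as the arm can. A call with a gripper value outside its range is refused whole. The fingers move at their own pace and stop on an object; "newtons" is the grip in N (left out, the last holds). Time passes only in rows, so rows that repeat a pose let the fingers close. It gives the time, the measured TCP pose, the force, the opening and the grip force at its end, in the units of the state.
- status.state(): the state, without advancing time (a new reading comes with each control period).
- viewer.read_camera(name): name is "scene" or "top" or "wrist"; returns a dict with "frame" (400x640x3 uint8, blue, green, red), "fx", "fy", "cx", "cy" (pixels), "eye" and "orientation" of the camera in the world. Camera axes: x right, y down, z forward; pixel columns grow to the right and rows downward; lengths in m; the calibration is good to about 2 mm. A picture is of the moment at which its call begins. There is no depth.
- manip.close_job(): hands the job in; it is judged then, once.
The state is a dict: "time": time; "q": joint angles; "qd": joint speeds; "effort": joint torques, N m; "ee_pos": TCP position; "tcp_rot": TCP orientation; "wrist_force": force on the tool from outside, world axes, zero at the start; "moment": the same for the moment, N m; "finger_gap": opening from 0.0 (shut) to 1.0 (fully open); "gripper_force": force on a finger pad.
Only numpy, scipy, OpenCV 4.12 (cv2) and the standard library are available. Lean on these libraries where they do the work, as an engineer would, in place of code of your own. Each camera call takes 0.05 s, during which the arm holds its last target. There are 200 camera calls.

## Working session

There is one attempt and no reset: what is moved stays moved. The work goes in short steps, Python scripts to look and compute and a tool call to move; the robot and the scene stay as the last step left them, time stands still between calls to the robot, and variables do not carry over. Pictures are saved under pics/ and viewed, at most 10 in all, crops included, and the job is handed in when it is done.

Besides the shell and the picture viewer there is one more tool, called after ">>>" as name(argument=value, ...) on one line, values as JSON. drive_tool: Moves the arm, as the interface text tells. Its arguments: {"type":"object","properties":{"steps":{"type":"array"},"newtons":{"type":"number"}},"required":["steps"]}

```bash
mkdir -p pics
cat > h.py <<'E'
import numpy as np, cv2
from scipy.spatial.transform import Rotation as R
from plant import status, viewer, manip
def q2R(q): return R.from_quat([q[1],q[2],q[3],q[0]]).as_matrix()
def ray(c,u,v):
    d=q2R(c['orientation'])@np.array([(u-c['cx'])/c['fx'],(v-c['cy'])/c['fy'],1]); return np.array(c['eye']),d
def onz(c,u,v,z):
    o,d=ray(c,u,v); return o+d*(z-o[2])/d[2]
def proj(c,p):
    x=q2R(c['orientation']).T@(np.array(p)-c['eye']); return c['fx']*x[0]/x[2]+c['cx'],c['fy']*x[1]/x[2]+c['cy']
E
python3 - <<'E'
from h import *
import pickle
cs={n:viewer.read_camera(n) for n in("scene","top")}
pickle.dump(cs,open('c0.pkl','wb'))
for n,c in cs.items(): cv2.imwrite(f'pics/{n}0.png',c['frame']); print(n,c['eye'],c['orientation'],c['fx'])
s=status.state(); print(s['ee_pos'],s['tcp_rot'],s['time'])
E
```

```text
scene [-0.07901951  0.65769917  0.6015556 ] [ 0.18776452 -0.34137733  0.80050035 -0.45541761] 403.1715898396052
top [0.47854865 0.00963763 1.01345125] [ 0.04069212 -0.70024569  0.71200717 -0.03234059] 439.94261865999846
[ 0.18259653 -0.62332526  0.24924926] [-8.96189202e-04  9.89876193e-01  1.41930681e-01  1.51488873e-05] 0.1
```

View pics/scene0.png

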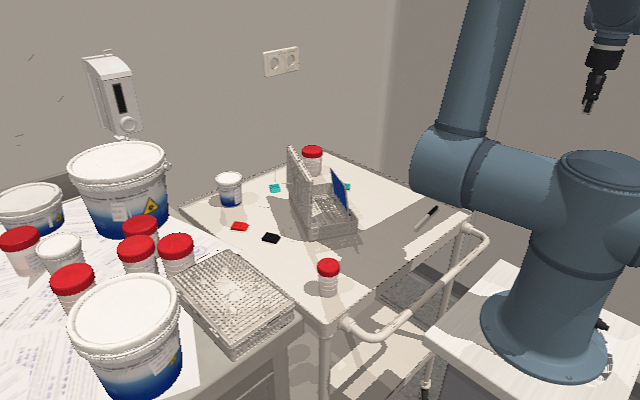

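View pics/top0.png

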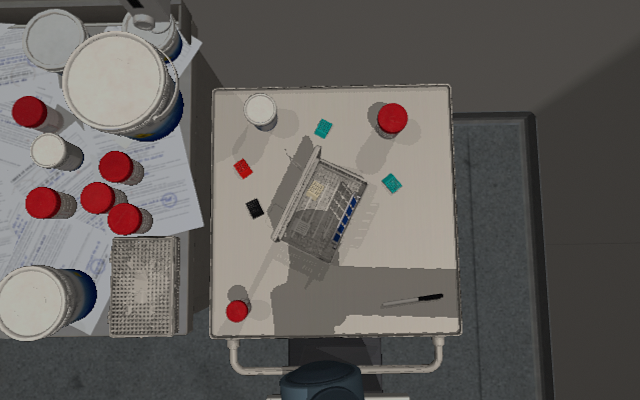

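The scene view shows the basket at about (325,210), with the cover standing on its left and the blue flap on its right. In the top view the basket is at (322,205), cover line (318,150)–(277,240), flap at (346,218). The cup is at (260,110), jar (392,118), vial (237,310) and marker (412,300).

Run:
```python
from h import *
import pickle
cs=pickle.load(open('c0.pkl','rb'))
t=cs['top']['frame'][135:275,250:400]; s=cs['scene']['frame'][135:255,270:370]
a=cv2.resize(t,None,fx=4,fy=4,interpolation=cv2.INTER_CUBIC)
cv2.imwrite('pics/crop_t.png',a)
for n,c in cs.items():
    f=c['frame'].astype(int); m=((f[...,0]-f[...,2]>50)).astype(np.uint8)
    x0,x1=(270,370) if n=='scene' else (325,370)
    mm=np.zeros_like(m); mm[150:260,x0:x1]=m[150:260,x0:x1]
    ys,xs=np.nonzero(mm&(f[...,1]-f[...,2]<60)); p=np.stack([xs,ys],1)
    print(n,len(p),cv2.minAreaRect(p.astype(np.float32)), cv2.convexHull(p).squeeze().tolist())
for n,uv in dict(cup=(260,108),jar=(392,117),vial=(236,311)).items(): print(n,onz(cs['top'],*uv,0.08))
for uv in[(384,305),(442,296)]: print(onz(cs['top'],*uv,0.005))
```

```text
scene 235 ((338.92999267578125, 190.50999450683594), (40.58793258666992, 9.899495124816895), 81.8698959350586) [[346, 210], [340, 201], [335, 193], [334, 191], [332, 177], [332, 171], [341, 183], [343, 186], [344, 191], [346, 207]]
top 107 ((345.0, 219.00001525878906), (4.045071601867676, 44.81513595581055), 25.201122283935547) [[355, 202], [351, 211], [343, 228], [337, 240], [336, 239], [335, 237], [336, 234], [339, 227], [347, 210], [353, 198], [354, 199], [355, 201]]
cup [0.7852029  0.15824588 0.08      ]
jar [ 0.75931232 -0.12905656  0.08      ]
vial [0.3508861  0.20872826 0.08      ]
[ 0.34909979 -0.10852633  0.005     ]
[ 0.36707509 -0.2392536   0.005     ]
```

View pics/crop_t.png

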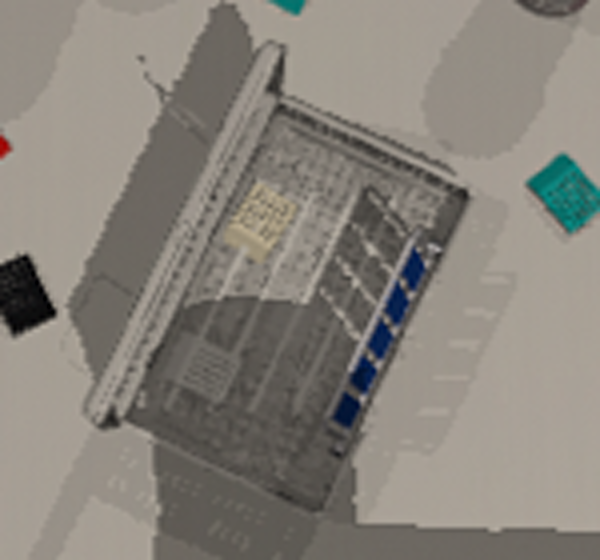

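The enlarged crop confirms the blue-striped flap (crop 335–425, 245–425). The rim corners are at about (468,192) and (320,512) on the flap side and (280,97) on the cover side. The cream cassette_2 is inside at (262,220). The turquoise, black and red look-alikes all lie outside the basket.

```bash
cat >> h.py <<'E'
def basket():
    import pickle
    c=pickle.load(open('c0.pkl','rb'))['top']
    P=[onz(c,250+u/4,135+v/4,.041) for u,v in[(468,192),(320,512),(280,97)]]
    x=(P[0]-P[1])[:2]; L=np.linalg.norm(x); yaw=np.arctan2(x[1],x[0])
    ex=np.array([np.cos(yaw),np.sin(yaw)]); ey=np.array([-ex[1],ex[0]])
    o=(P[0]+P[1])[:2]/2+ey*.0695
    return o,ex,ey,yaw,P,L
E
python3 - <<'E'
from h import *
import pickle
cs=pickle.load(open('c0.pkl','rb'))
o,ex,ey,yaw,P,L=basket(); print(o,yaw,L,np.linalg.norm(P[0]-P[2]))
B=lambda p: np.r_[o+ex*p[0]+ey*p[1],p[2]]
# blue top edge in both views
for th in(1.4,1.5,1.6,1.7):
    for sx in(-.0545,.0575):
        p=B([sx,-.055+.08*np.cos(th),.0355+.08*np.sin(th)]); print(th,sx,[np.round(proj(cs[n],p),1) for n in cs])
for th in(1.48,1.55,1.62):
    for sx in(-.0985,.1015):
        p=B([sx,.065+.128*np.cos(th),.042+.128*np.sin(th)]); print('lid',th,sx,[np.round(proj(cs[n],p),1) for n in cs])
s=status.state(); Rt=q2R(s['tcp_rot']); print(Rt.round(3)); 
print('tcp in basket',(np.array(s['ee_pos'])[:2]-o)@ex,(np.array(s['ee_pos'])[:2]-o)@ey)
for n,p in dict(pre=[0,-.16,.2],a=[0,-.09,.1]).items(): print(n,B(p))
for n,p in dict(cup=(.785,.158),jar=(.759,-.129),vial=(.351,.209),m1=(.349,-.108),m2=(.367,-.239)).items():
    d=np.array(p)-o; print(n,d@ex,d@ey)
E
```

```text
[0.56391505 0.03080827] -0.45347678289503734 0.19523941064589215 0.11799811135809489
1.4 -0.0545 [array([340.9, 186.7]), array([326.4, 239. ])]
1.4 0.0575 [array([326., 167.]), array([349.4, 189.6])]
1.5 -0.0545 [array([343.9, 185.9]), array([329.9, 240.6])]
1.5 0.0575 [array([328.8, 166.3]), array([353. , 191.1])]
1.6 -0.0545 [array([347. , 185.4]), array([333.5, 242.3])]
1.6 0.0575 [array([331.6, 165.8]), array([356.5, 192.7])]
1.7 -0.0545 [array([350. , 185.1]), array([337.1, 244. ])]
1.7 0.0575 [array([334.4, 165.6]), array([360. , 194.4])]
lid 1.48 -0.0985 [array([299. , 182.2]), array([260.7, 233.1])]
lid 1.48 0.1015 [array([278.3, 146.8]), array([305.3, 140.4])]
lid 1.55 -0.0985 [array([302.9, 181.4]), array([264.9, 235.1])]
lid 1.55 0.1015 [array([281.6, 146.2]), array([309.4, 142.2])]
lid 1.62 -0.0985 [array([306.8, 180.9]), array([269.1, 237.1])]
lid 1.62 0.1015 [array([284.9, 145.8]), array([313.5, 144.2])]
[[ 0.96   0.281 -0.   ]
 [ 0.281 -0.96   0.002]
 [ 0.    -0.002 -1.   ]]
tcp in basket -0.0562067389853283 -0.75507303047691
pre [ 0.49382008 -0.11302043  0.2       ]
a [ 0.52448663 -0.05009538  0.1       ]
cup 0.14301788135331148 0.21119228036822146
jar 0.24537856854464762 -0.05819088487733992
vial -0.2694602420487573 0.06690507471675787
m1 -0.13238244294203824 -0.21893172660885513
m2 -0.05881145796748141 -0.3288057916554963
```

Run:
```python
from h import *
import pickle
cs=pickle.load(open('c0.pkl','rb'))
s=cs['scene']['frame'][140:250,275:375]
cv2.imwrite('pics/crop_s.png',cv2.resize(s,None,fx=5,fy=5,interpolation=cv2.INTER_CUBIC))
```

```text
(no output)
```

View pics/crop_s.png

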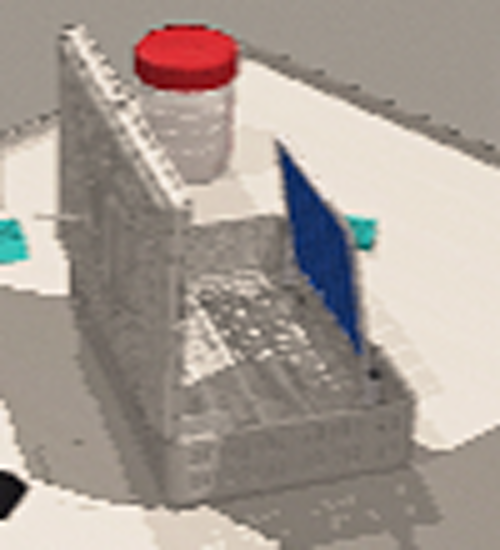

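The scene crop shows the lid's top corners at crop (70,30) and (185,207), the flap top at (278,142)–(355,235), and the near -y rim corner at (413,400) with its base at (410,470). I'll triangulate these points.

Run:
```python
from h import *
import pickle
from scipy.optimize import least_squares
cs=pickle.load(open('c0.pkl','rb'))
S=lambda u,v:('scene',275+u/5,140+v/5); T=lambda u,v:('top',250+u/4,135+v/4)
# model points: key -> f(th_l,th_f); fit pose + angles to labelled points
lid=lambda sx:lambda l,f:[sx,.065+.128*np.cos(l),.042+.128*np.sin(l)]
fl=lambda sx:lambda l,f:[sx,-.055+.08*np.cos(f),.0355+.08*np.sin(f)]
pt=lambda *p:lambda l,f:p
O=[(lid(.1015),S(70,30)),(lid(-.0985),S(185,207)),(lid(.1015),T(275,45)),(lid(-.0985),T(92,415)),
(fl(.0575),S(278,142)),(fl(-.0545),S(355,235)),(fl(.0575),T(420,250)),(fl(-.0545),T(337,425)),
(pt(-.1055,-.0695,.041),S(413,400)),(pt(-.1055,-.0695,0),S(410,470)),(pt(-.1055,.0695,0),S(175,502)),
(pt(.1055,-.0695,.041),T(468,192)),(pt(-.1055,-.0695,.041),T(320,512))]
def res(v,full=False):
    x,y,yaw,l,f=v;r=[]
    for fn,(n,a,b) in O:
        p=fn(l,f);c,s=np.cos(yaw),np.sin(yaw)
        r.append(np.array(proj(cs[n],[x+c*p[0]-s*p[1],y+s*p[0]+c*p[1],p[2]]))-(a,b))
    return np.array(r) if full else np.ravel(r)
so=least_squares(res,[.563,.03,-.45,1.55,1.5],loss='soft_l1')
print(so.x.round(4)); print(res(so.x,True).round(1))
```

```text
[ 0.5634  0.0295 -0.4518  1.6907  1.556 ]
[[-0.3 -0.4]
 [-0.7 -0.9]
 [-0.4  0.2]
 [ 1.1  0.7]
 [ 0.2 -2.5]
 [ 0.2 -1.5]
 [ 0.6 -5.3]
 [-1.6  0.6]
 [ 0.8  0.6]
 [ 0.4  0.1]
 [-5.7  4. ]
 [ 2.  -3. ]
 [-0.8  3.5]]
```

>>> drive_tool(steps=[[46.8, -43.1, 0, 0.737, 1], [46.8, -43.1, 0, 0.737, 1], [46.8, -43.1, 0, 0.737, 1], [46.8, -43.1, 0, 0.737, 1], [46.8, -43.1, 0, 0.737, 1], [46.8, -43.1, 0, 0.737, 1], [46.8, -43.1, 0, 0.737, 1], [46.8, -43.1, 0, 0.737, 1], [46.8, -43.1, 0, 0.737, 1], [46.8, -43.1, 0, 0.737, 1], [46.8, -43.1, 0, 0.737, 1], [46.8, -43.1, 0, 0.737, 1]], newtons=20)

```text
time: 1.1
ee_pos: [0.4406, -0.1938, 0.2501]
tcp_rot: [-0.0, 0.975, -0.224, -0.0]
wrist_force: [0.9, -0.7, -0.5]
finger_gap: -0.001
gripper_force: 0.0
```

```bash
cat >> h.py <<'E'
O=np.array([.5634,.0295]); YAW=-.4518
def where():
    s=status.state(); Rt=q2R(s['tcp_rot']); p=np.array(s['ee_pos'])
    ex=np.array([np.cos(YAW),np.sin(YAW)]); ey=np.array([-ex[1],ex[0]]); d=p[:2]-O
    print('t',s['time'],'basket xyz(cm)',np.round([d@ex*100,d@ey*100,p[2]*100],2),'tool yaw err',np.arctan2(Rt[1,0],Rt[0,0])-YAW,'zaxis',Rt[:,2].round(3),'F',np.round(s['wrist_force'],1),'gap',s['finger_gap'])
    return s,Rt,p
E
python3 -c "
from h import *
s,Rt,p=where(); ey=np.array([-np.sin(YAW),np.cos(YAW)])
print((Rt.T@(np.r_[O-.12*ey,.25]-p)*100).round(2))"
```

```text
t 1.1 basket xyz(cm) [ -1.3  -25.45  25.01] tool yaw err -0.0006622407236260841 zaxis [-0.  0. -1.] F [ 0.9 -0.7 -0.5] gap -0.0014190050884636545
[ 1.290e+00 -1.345e+01  1.000e-02]
```

>>> drive_tool(steps=[[1.3, -4, 3, 0, 1], [1.3, -8, 6, 0, 1], [1.3, -11, 9, 0, 1], [1.3, -13, 12, 0, 1], [1.3, -13, 13.6, 0, 1], [1.3, -13, 13.6, 0, 1], [1.3, -13, 13.6, 0, 1]])

```text
time: 1.68
ee_pos: [0.5076, -0.0839, 0.113]
tcp_rot: [-0.0, 0.975, -0.224, -0.002]
wrist_force: [0.3, -0.4, 0.2]
finger_gap: 0.001
gripper_force: 0.0
```

Run:
```python
from h import *
where(); c=viewer.read_camera('scene'); cv2.imwrite('pics/s1.png',cv2.resize(c['frame'][100:280,220:460],None,fx=3,fy=3,interpolation=cv2.INTER_CUBIC))
```

```text
t 1.6833 basket xyz(cm) [ -0.07 -12.64  11.3 ] tool yaw err 0.0006756628251420316 zaxis [-0.004  0.001 -1.   ] F [ 0.3 -0.4  0.2] gap 0.0013765174845343964
```

View pics/s1.png

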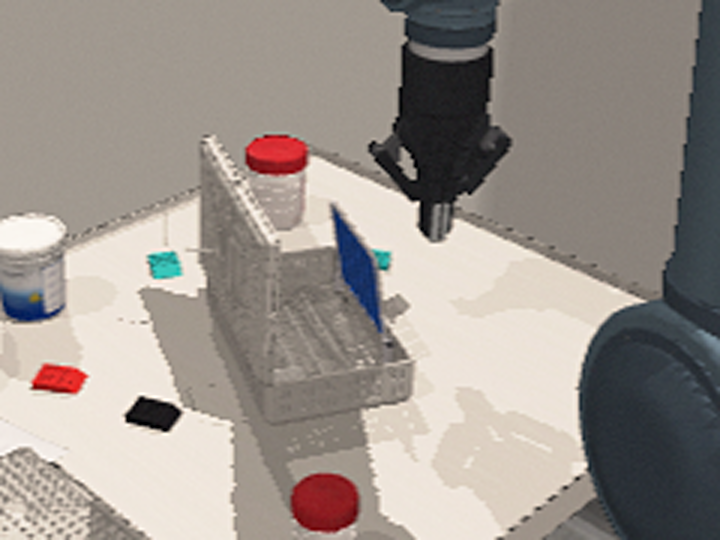

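The picture shows the closed finger at about (435,220), just outboard of the flap. The linkage knuckles stick out toward the cover side, so I'll roll the tool 90° to bring them parallel to the hinge.

```bash
python3 -c "
from h import *
print(status.state()['q'])"
```

```text
[-3.85541421e-01  1.03383772e-01  1.98915093e+00 -2.97789503e-04
  1.04873272e+00  1.63763590e+00]
```

>>> drive_tool(steps=[[0, 0, 0, -0.12, 1], [0, 0, 0, -0.24, 1], [0, 0, 0, -0.36, 1], [0, 0, 0, -0.48, 1], [0, 0, 0, -0.6, 1], [0, 0, 0, -0.72, 1], [0, 0, 0, -0.84, 1], [0, 0, 0, -0.96, 1], [0, 0, 0, -1.08, 1], [0, 0, 0, -1.2, 1], [0, 0, 0, -1.32, 1], [0, 0, 0, -1.44, 1]])

```text
time: 2.73
ee_pos: [0.5101, -0.0865, 0.1174]
tcp_rot: [0.002, 0.88, 0.476, 0.002]
wrist_force: [-0.8, 0.5, 0.2]
finger_gap: -0.001
gripper_force: 0.0
```

>>> drive_tool(steps=[[0, 0, 0, -0.13, 1], [0, 0, 0, -0.13, 1], [0, 0, 0, -0.13, 1]])

```text
time: 2.98
ee_pos: [0.5098, -0.086, 0.1165]
tcp_rot: [0.002, 0.849, 0.528, 0.001]
wrist_force: [-0.6, 0.5, 0.2]
finger_gap: 0.0
gripper_force: 0.0
```

```bash
python3 -c "
from h import *
where()"
```

```text
t 2.9833 basket xyz(cm) [  0.22 -12.73  11.65] tool yaw err 1.5652348185605374 zaxis [ 0.004 -0.002 -1.   ] F [-0.6  0.5  0.2] gap 0.00028206839210309225
```

>>> drive_tool(steps=[[2.5, 0, 0.1, 0, 1], [4.5, 0, 0.2, 0, 1], [5.5, 0, 0.2, 0, 1], [6.3, 0, 0.2, 0, 1], [7.2, 0, 0.4, 0, 1], [8.1, 0, 0.55, 0, 1], [8.9, 0, 1.0, 0, 1], [9.7, 0, 1.4, 0, 1], [10.2, 0, 2.1, 0, 1], [10.6, 0, 2.85, 0, 1], [10.9, 0, 3.6, 0, 1], [11.1, 0, 4.45, 0, 1]])

```text
time: 3.98
ee_pos: [0.5575, 0.0156, 0.069]
tcp_rot: [-0.0, 0.848, 0.53, 0.0]
wrist_force: [0.3, 0.0, 2.0]
finger_gap: 0.002
gripper_force: 0.6
```

Run:
```python
from h import *
where(); c=viewer.read_camera('scene'); cv2.imwrite('pics/s2.png',cv2.resize(c['frame'][120:260,250:430],None,fx=4,fy=4,interpolation=cv2.INTER_CUBIC))
```

```text
t 3.9833 basket xyz(cm) [ 0.08 -1.51  6.9 ] tool yaw err 1.5695796861666413 zaxis [ 0.  0. -1.] F [0.3 0.  2. ] gap 0.002401436017201099
```

View pics/s2.png

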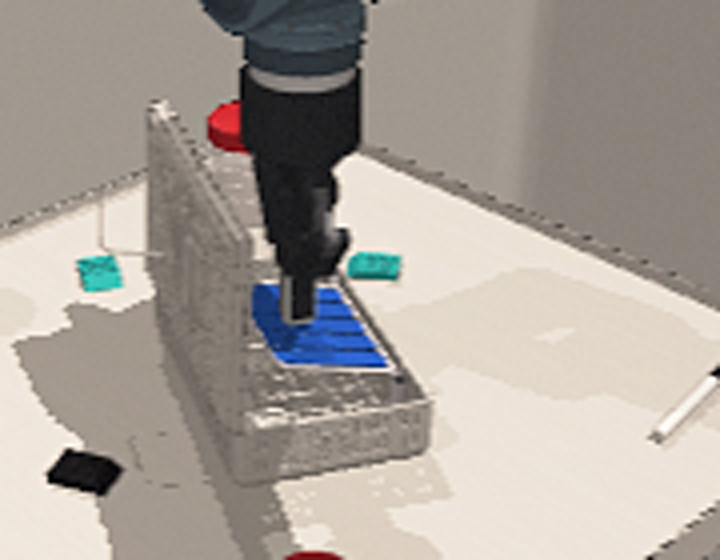

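The flap is most of the way down under the finger at (298,315), and the cover still stands clear of the hand. Next I press the last 13 mm.

>>> drive_tool(steps=[[0, 0, 0.4, 0, 1], [0, 0, 0.7, 0, 1], [0, 0, 1.0, 0, 1], [0, 0, 1.2, 0, 1], [0, 0, 1.25, 0, 1], [0, 0, 1.3, 0, 1], [0, 0, 1.3, 0, 1], [0, 0, 1.3, 0, 1]])

```text
time: 4.7
ee_pos: [0.5573, 0.0151, 0.0569]
tcp_rot: [0.0, 0.848, 0.53, 0.0]
wrist_force: [-0.0, 0.4, 0.4]
finger_gap: 0.005
gripper_force: 0.0
```

>>> drive_tool(steps=[[0, 0, 0.1, 0, 1], [0, 0, 0.1, 0, 1], [0, 0, 0.15, 0, 1], [0, 0, 0.15, 0, 1]])

```text
time: 5.03
ee_pos: [0.5575, 0.0151, 0.0564]
tcp_rot: [0.0, 0.848, 0.53, -0.0]
wrist_force: [-3.9, 0.0, 7.8]
finger_gap: -0.003
gripper_force: 4.0
```

>>> drive_tool(steps=[[0, 0, -3, 0, 1], [0, 0, -7, 0, 1], [0, 0, -11, 0, 1], [0, 0, -15, 0, 1], [0, 0, -18.5, 0, 1], [1, 0, -18.5, 0, 1], [4, 0, -18.5, 0, 1], [8, 0, -18.5, 0, 1], [11, 0, -18.5, 0, 1], [13, 0, -18.5, 0, 1], [13.5, 0, -18.5, 0, 1], [13.5, 0, -18.5, 0, 1]])

```text
time: 6.03
ee_pos: [0.6164, 0.1377, 0.2397]
tcp_rot: [-0.0, 0.847, 0.531, -0.0]
wrist_force: [-0.2, -0.4, 0.1]
finger_gap: 0.001
gripper_force: 0.0
```

Run:
```python
from h import *
where(); c=viewer.read_camera('scene'); cv2.imwrite('pics/s3.png',cv2.resize(c['frame'][80:260,220:420],None,fx=3,fy=3,interpolation=cv2.INTER_CUBIC))
```

```text
t 6.0333 basket xyz(cm) [ 0.05 12.05 23.97] tool yaw err 1.5715922973106684 zaxis [-0.001 -0.    -1.   ] F [-0.2 -0.4  0.1] gap 0.00086923000695496
```

View pics/s3.png

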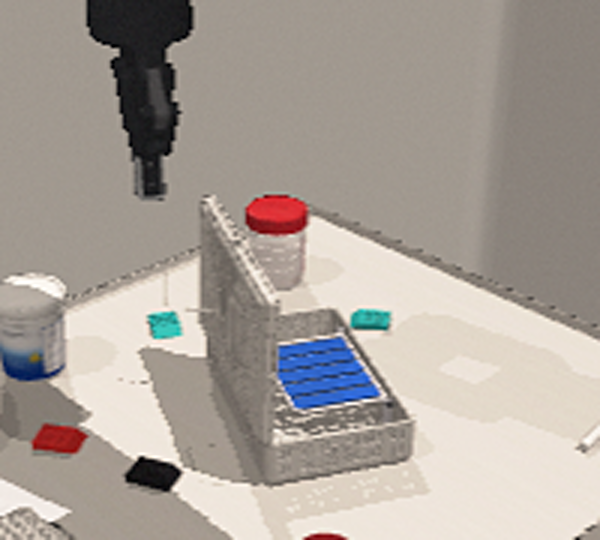

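The flap lies flat, the cover still stands, and the finger at (148,190) is on the cover's outer side. Now I lower the finger and push the cover gently.

>>> drive_tool(steps=[[0, 0, 3, 0, 1], [0, 0, 6, 0, 1], [0, 0, 8, 0, 1], [0, 0, 8, 0, 1], [-2, 0, 8, 0, 1], [-4, 0, 8, 0, 1], [-5, 0, 8, 0, 1], [-6, 0, 8, 0, 1], [-7, 0, 8, 0, 1], [-8, 0, 8, 0, 1], [-8.6, 0, 8, 0, 1], [-9, 0, 8, 0, 1]])

```text
time: 7.08
ee_pos: [0.5767, 0.0549, 0.1605]
tcp_rot: [0.0, 0.848, 0.53, 0.0]
wrist_force: [0.3, -0.1, -0.7]
finger_gap: -0.0
gripper_force: 0.0
```

>>> drive_tool(steps=[[-0.4, 0, 0, 0, 1], [-0.8, 0, 0, 0, 1], [-0.8, 0, 0, 0, 1], [3, 0, -1, 0, 1], [6, 0, -3, 0, 1], [9, 0, -6, 0, 1], [9, 0, -8, 0, 1], [9, 0, -8, 0, 1], [9, 0, -8, 0, 1], [9, 0, -8, 0, 1], [9, 0, -8, 0, 1], [9, 0, -8, 0, 1]])

```text
time: 8.08
ee_pos: [0.6154, 0.1361, 0.2385]
tcp_rot: [-0.001, 0.848, 0.53, -0.001]
wrist_force: [-0.6, -0.1, -0.3]
finger_gap: 0.001
gripper_force: 0.0
```

>>> drive_tool(steps=[[0, 0, 0, 0, 1], [0, 0, 0, 0, 1], [0, 0, 0, 0, 1], [0, 0, 0, 0, 1], [0, 0, 0, 0, 1], [0, 0, 0, 0, 1], [0, 0, 0, 0, 1], [0, 0, 0, 0, 1], [0, 0, 0, 0, 1], [0, 0, 0, 0, 1], [0, 0, 0, 0, 1], [0, 0, 0, 0, 1]])

```text
time: 9.08
ee_pos: [0.6164, 0.1366, 0.2403]
tcp_rot: [0.0, 0.848, 0.53, -0.0]
wrist_force: [-0.8, -0.1, 0.1]
finger_gap: -0.004
gripper_force: 0.0
```

>>> drive_tool(steps=[[0, 0, 0, 0, 1], [0, 0, 0, 0, 1], [0, 0, 0, 0, 1], [0, 0, 0, 0, 1], [0, 0, 0, 0, 1], [0, 0, 0, 0, 1], [0, 0, 0, 0, 1], [0, 0, 0, 0, 1], [0, 0, 0, 0, 1], [0, 0, 0, 0, 1], [0, 0, 0, 0, 1], [0, 0, 0, 0, 1]])

```text
time: 10.08
ee_pos: [0.6164, 0.1366, 0.2403]
tcp_rot: [-0.0, 0.848, 0.53, 0.0]
wrist_force: [-0.0, -0.6, 0.6]
finger_gap: 0.001
gripper_force: 0.0
```

Run:
```python
from h import *
where(); c=viewer.read_camera('scene'); cv2.imwrite('pics/s4.png',cv2.resize(c['frame'][80:260,200:420],None,fx=3.3,fy=3.3,interpolation=cv2.INTER_CUBIC))
```

```text
t 10.0833 basket xyz(cm) [ 0.09 11.95 24.03] tool yaw err 1.5696265059170689 zaxis [-0.  0. -1.] F [-0.  -0.6  0.6] gap 0.0007031976557625695
```

View pics/s4.png

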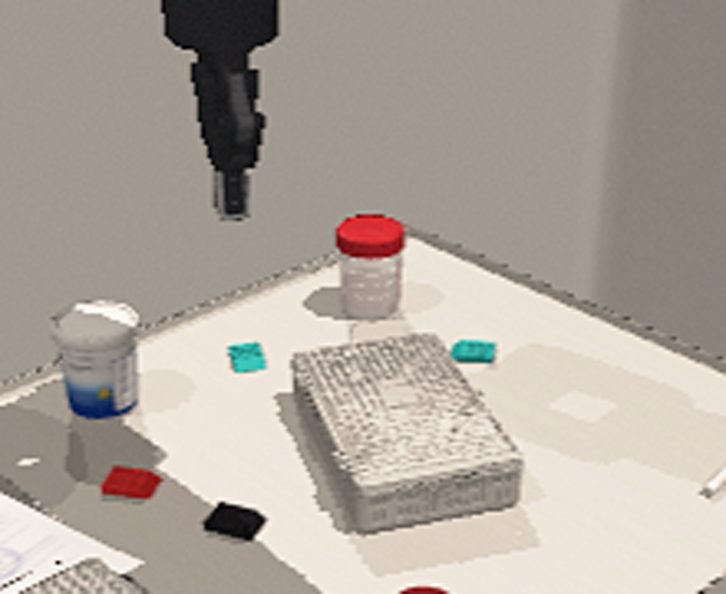

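The cover at (405,430) looks shut, and the cup and jar stand where they were. A light touch near its free edge will confirm it is fully down.

>>> drive_tool(steps=[[-4, 0, 0, 0, 1], [-8, 0, 2, 0, 1], [-12, 0, 6, 0, 1], [-15, 0, 10, 0, 1], [-15, 0, 13, 0, 1], [-15, 0, 15.5, 0, 1], [-15, 0, 16.5, 0, 1], [-15, 0, 17, 0, 1], [-15, 0, 17.3, 0, 1], [-15, 0, 17.5, 0, 1], [-15, 0, 17.5, 0, 1], [-15, 0, 17.5, 0, 1]])

```text
time: 11.13
ee_pos: [0.5522, 0.0019, 0.0671]
tcp_rot: [0.001, 0.848, 0.531, 0.001]
wrist_force: [-0.4, -0.4, 0.6]
finger_gap: 0.0
gripper_force: 0.0
```

>>> drive_tool(steps=[[0, 0, 0.1, 0, 1], [0, 0, 0.1, 0, 1], [0, 0, 0.15, 0, 1], [0, 0, 0.15, 0, 1]])

```text
time: 11.47
ee_pos: [0.5512, 0.0018, 0.0646]
tcp_rot: [0.0, 0.848, 0.53, 0.0]
wrist_force: [-0.5, 0.7, 4.7]
finger_gap: 0.001
gripper_force: 2.3
```

Contact came at a tip height of about 46 mm, so the cover is fully shut. I withdraw the hand and check the bystanders.

>>> drive_tool(steps=[[0, 0, -2, 0, 1], [0, 0, -6, 0, 1], [0, 0, -10, 0, 1], [0, 0, -14, 0, 1], [0, 0, -17, 0, 1], [0, 0, -17, 0, 1], [0, 0, -17, 0, 1], [0, 0, -17, 0, 1], [0, 0, -17, 0, 1], [0, 0, -17, 0, 1]])

```text
time: 12.3
ee_pos: [0.5497, 0.0019, 0.2316]
tcp_rot: [-0.001, 0.848, 0.53, -0.001]
wrist_force: [-0.2, 0.4, -0.5]
finger_gap: 0.005
gripper_force: 0.0
```

Run:
```python
from h import *
where(); c=viewer.read_camera('scene'); cv2.imwrite('pics/s5.png',c['frame'])
```

```text
t 12.3 basket xyz(cm) [-0.03 -3.08 23.16] tool yaw err 1.5695346239729306 zaxis [-0.004  0.001 -1.   ] F [-0.2  0.4 -0.5] gap 0.005085827218486042
```

View pics/s5.png

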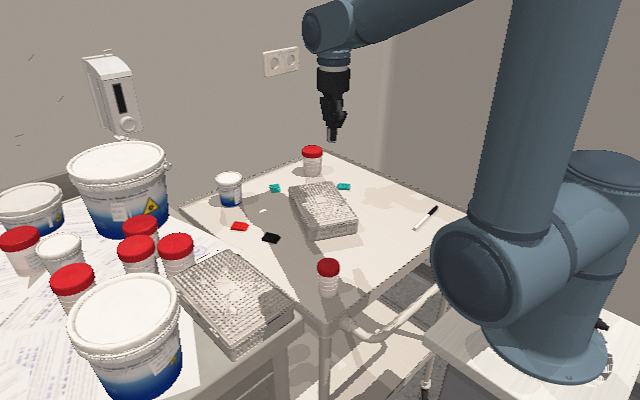

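The cover is shut at (323,210), and the hand is clear at (332,130). The cup (228,188), jar (312,158), vial (328,277) and marker (427,218) are where they started.

```bash
python3 -c "
from plant import manip
print(manip.close_job())"
```

```text
the job is handed in; nothing more can be done
None
```

The flap was folded flat first and the cover then shut over it, both checked by a light press; the hand is clear, the bystanders look unmoved, and the job is handed in (no verdict was returned).

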